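# Draw the skimmer out of its box and hold it over the hot pot

## Task

Take hold of the long skimmer and bring it out through the mouth of the wooden utensil box, which is shorter than the skimmer: tilt it, handle end first, so that the head comes out from under the board last. Then hold it over the hot pot, level and right side up, with its round head over the middle of the pot and a few centimetres above the rim, and finish while still holding it there, the skimmer touching nothing but the gripper. Leave the other tableware where it is.

Things in the scene. Friction and masses are not known exactly. Their poses are not given: they have to be found in the camera images.
- skimmer: Rigid skimmer, 275 mm long, about 0.16 kg, lying in the utensil box, head under the board. Origin: mid-length, on its underside; x from head to handle end, z up. Dark wooden handle 14 wide (y), 16 high (z 0 to 16), x -30 to +137.5; steel shank 10 wide, z 4 to 11, x -84 to -28; flat round head, see skimmer_head. Balances near x = +7 mm.
- skimmer_head (a point): Centre of the skimmer's flat round steel head, on its underside: x = -105, z = 0 mm on the skimmer. The head is 65 mm across and 7 mm thick, so the skimmer's head end is at x = -137.5 mm.
- handle_end (a point): Free end of the skimmer's handle, middle of its section (x = +137.5 mm, z = 8 mm on the skimmer).
- utensil_box: Light wooden box, fixed to the table. Origin: centre of its underside; x along its length towards the mouth end, z up. Inside x -165 to +165, y -85 to +85, floor at z = 5 mm; walls 6 mm thick, 72 high. A fixed 4 mm board (z 72 to 76) closes the top from the -x end to x = -5, and a fixed lip at the same height from x = +145 to the +x end; between them is the mouth.
- mouth (a point): Centre of the box's mouth (x = +70, z = +76 mm on the box), level with the top of board and lip. The mouth is 150 mm long and 170 mm wide. At the start the skimmer's handle end may lie up to 15 mm under the lip; the skimmer can slide towards the box's -x end until its head meets the wall there.
- pot: Round earthenware hot pot, fixed on its black hob plate; 240 mm across the rim, open, 90 mm tall. Origin: centre of its underside, z up.
- pot_rim (a point): Centre of the pot's opening, level with its rim.
- table: The white table; its top is at z = 0.
- cup: Bystander, loose: white tea cup, 68 mm across, 75 mm tall. Origin: centre of its underside.
- bowl_a: Bystander, loose: white eating bowl, 110 mm across, 50 mm tall. Origin: centre of its underside.
- bowl_b: Bystander, loose: white eating bowl, 110 mm across, 50 mm tall. Origin: centre of its underside.
- saucer: Bystander, loose: small white dip bowl, 68 mm across, 30 mm tall. Origin: centre of its underside.
- sauce: Bystander, loose: brown sauce bottle, 56 mm across, 150 mm tall. Origin: centre of its underside.
- can: Bystander, loose: plain drink can, 66 mm across, 115 mm tall. Origin: centre of its underside.

How it is judged:
By the outcome, as a careful person would: the job done as asked, in the order asked, and still so for the second after the job is handed in, while the arm keeps its last pose, push and grip.
It also fails if it takes over 48 s, if anything falls off the work surface, if the arm or the gripper's body presses on something with over 40 N, if the wrist force passes 120 N, or if a joint passes its speed limit or range.

## Robot

A 6-joint arm with a two-finger parallel gripper is mounted at the origin on the work surface. World frame = base frame: x ahead of the robot, y to its left, z up, the work surface at z = 0. Lengths are in m, angles in rad, forces in N, time in s.
With the tool pointing down it reaches from about 0.375 to 0.9 m from the base axis. Payload 3.1 kg.
Tool frame: the origin (TCP) lies midway between the tips of the shut fingers; the grasp point (between the pads) lies 19 mm behind it; z points along the fingers, y is the line along which they close (so a half turn about z gives the same grasp; the last joint's range is limited). The gripper opens to 85 mm and grips with 20 to 120 N. Pads are 22 mm wide; open, the fingers measure 114 mm over their backs; the gripper's body (76 mm by 85 mm) begins 54 mm behind the grasp point. The pads swing forward as they close: fully open they stand 13 mm farther back than shut.
Start: joints at [1.026, 0.527, 1.433, -0, 1.181, -0.178], TCP at [0.224, 0.583, 0.231] pointing down, gripper open.
Joint ranges: [-3.08, 3.08], [-0.75, 2.2], [0.22, 2.44], [-1.43, 4.57], [0, 2.65], [-2.85, 2.85]. Speed limits (rad/s): [2.79, 2.79, 3.14, 3.14, 3.14, 3.14].

## Interface

Orientations are given as a 3x3 rotation matrix whose columns are the frame's x, y, z axes.
In Python, from plant import arm, set_gripper, planner, status, get_image, get_calibration, order gives the robot as it stands. Calls block until the motion is done:
- arm.move_to(position, orientation): joint-space move of the TCP to a pose.
- arm.move_l(position, attitude=None, v=0.15): straight line of the TCP; attitude=None keeps the orientation; v is the mean speed in m/s.
- arm.set_joints(angles): joint-space move.
- set_gripper(opening, f_grip=None): finger opening in m; f_grip is the grip in N (None keeps the last); returns when the fingers have stopped.
- arm.pause(seconds).
- planner.inverse_kinematics(position, orientation): joint angles nearest the present ones, or None.
- status.observe(): the state.
- get_image(name): name is "scene" or "top"; returns the picture (480x640x3 uint8, red, green, blue); there is no depth.
- get_calibration(name): a dict with "camera_matrix" (3x3 intrinsics, pixels), "k1" (the pictures are not rectified: a ray, as slopes to the right and down, at radius r is drawn at 1 + k1 r^2 times it, then the intrinsics apply), "eye" and "rotation" of the camera in the world. Camera axes: x right, y down, z forward; pixel columns grow to the right and rows downward; lengths in m; the calibration is good to about 2 mm. A picture is of the moment at which its call begins. get_calibration takes no time and is no camera call.
A pose or a line that the arm cannot do raises arm.IKError and nothing moves.
- order.hand_in(): hands the job in; it is judged then, once.
The state is a dict: "time_s": time; "joint_pos": joint angles; "qd": joint speeds; "joint_efforts": joint torques, N m; "eef_pos": TCP position; "tcp_rot": TCP orientation; "wrist_force": force on the tool from outside, world axes, zero at the start; "wrist_torque": the same for the moment, N m; "gripper_width": finger opening in m; "grip_force": force on a finger pad.
Only numpy, scipy, OpenCV 4.12 (cv2) and the standard library are available. Lean on these libraries where they do the work, as an engineer would, in place of code of your own. Each camera call takes 0.05 s, during which the arm holds its last target. There are 200 camera calls.

## Working session

There is one attempt and no reset: what is moved stays moved. The work goes in short steps, each a Python script; the robot and the scene stay as the last script left them, time stands still between calls to the robot, and variables do not carry over. Pictures are saved under pics/ and viewed, at most 10 in all, crops included, and the job is handed in when it is done.

```bash
ls; mkdir -p pics; python3 - <<'E'
from plant import *
import cv2
for n in("scene","top"):
    im=get_image(n); cv2.imwrite(f"pics/{n}0.png",im[:,:,::-1])
    c=get_calibration(n); print(n,c)
print(status.observe())
E
```

```text
pics
scene {'camera_matrix': array([[440.38761974,   0.        , 314.03593398],
       [  0.        , 440.38761974, 235.376863  ],
       [  0.        ,   0.        ,   1.        ]]), 'k1': -0.012993868628183981, 'eye': array([ 0.95286051, -0.23552702,  0.82539903]), 'rotation': array([[ 0.48509137,  0.73567718, -0.47272132],
       [ 0.87445983, -0.40966108,  0.25980341],
       [-0.00252409, -0.53940419, -0.8420432 ]])}
top {'camera_matrix': array([[613.85543121,   0.        , 314.68571121],
       [  0.        , 613.85543121, 237.0618588 ],
       [  0.        ,   0.        ,   1.        ]]), 'k1': -0.027222105749482743, 'eye': array([ 0.2942905 , -0.01021782,  1.36075955]), 'rotation': array([[-0.01359258, -0.98510404,  0.17142135],
       [-0.99988964,  0.01236305, -0.00823809],
       [ 0.00599609, -0.17151441, -0.98516336]])}
{'time_s': 0.1, 'joint_pos': array([ 1.02550720e+00,  5.28381164e-01,  1.43377784e+00,  2.60785832e-05,
        1.18136657e+00, -1.78498150e-01]), 'qd': array([-0.00110885, -0.00230542, -0.00336468, -0.00151962,  0.0031345 ,
       -0.00035497]), 'joint_efforts': array([-1.67408939e-04, -4.43305957e+01, -1.78587931e+01, -2.17965021e-04,
        3.93905750e-03, -1.14579007e-05]), 'eef_pos': array([0.2237691 , 0.58288971, 0.2304254 ]), 'tcp_rot': array([[-9.33479228e-01,  3.58630011e-01, -1.02316482e-03],
       [ 3.58631283e-01,  9.33477859e-01, -1.64008808e-03],
       [ 3.66916900e-04, -1.89792707e-03, -9.99998132e-01]]), 'wrist_force': array([-0.52647015, -0.87228253,  0.35761865]), 'wrist_torque': array([-0.00932968, -0.05003565,  0.01812618]), 'grip_force': 0.0, 'gripper_width': 0.08555016768497424}
```

View pics/scene0.png

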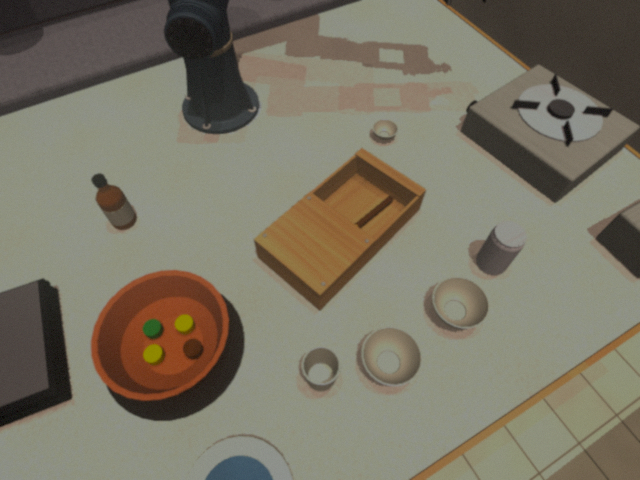

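View pics/top0.png

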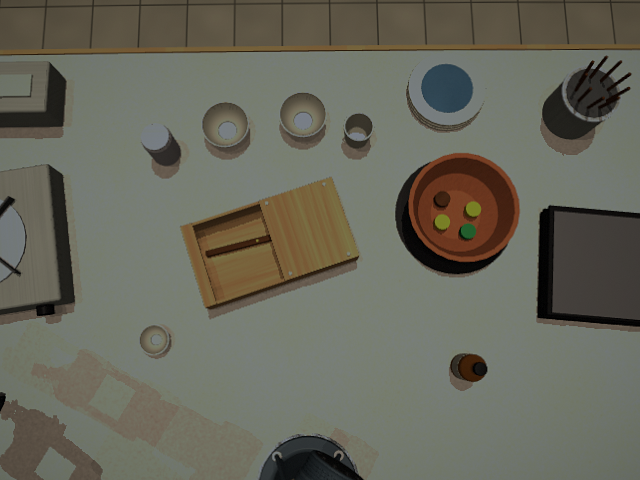

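The scene view shows the box around (340,225), with the mouth on its far right, the dark handle at about (362,222)–(392,197) and the pot at (161,336). In the top view the box is at (270,243) with the board on its right half, the handle runs from (207,254) to (270,240), and the pot is at (463,208). Next I'll measure with masks.

```bash
cat > h.py <<'E'
import numpy as np, cv2
from plant import get_calibration
C={n:get_calibration(n) for n in("scene","top")}
def ray(n,uv):
    c=C[n]; d=np.array([c["k1"],0,0,0,0.])
    p=cv2.undistortPoints(np.array([[uv]],float),c["camera_matrix"],d)[0,0]
    v=c["rotation"]@np.array([p[0],p[1],1]); return c["eye"],v/np.linalg.norm(v)
def plane(n,uv,z):
    e,v=ray(n,uv); return e+v*(z-e[2])/v[2]
def tri(a,b):
    e1,v1=ray("top",a);e2,v2=ray("scene",b)
    s=np.linalg.lstsq(np.c_[v1,-v2],e2-e1,rcond=None)[0]
    p,q=e1+s[0]*v1,e2+s[1]*v2; return (p+q)/2,np.linalg.norm(p-q)
def proj(n,P):
    c=C[n]; R=c["rotation"].T
    return cv2.projectPoints(np.array(P,float).reshape(-1,1,3),cv2.Rodrigues(R)[0],-R@c["eye"],c["camera_matrix"],np.array([c["k1"],0,0,0,0.]))[0][:,0]
E
python3 - <<'E'
from h import *
np.set_printoptions(precision=1,suppress=True)
crops={"top":(170,165,200,160),"scene":(245,140,190,175)}
out=[]
for n in crops:
    im=cv2.imread(f"pics/{n}0.png"); hsv=cv2.cvtColor(im,cv2.COLOR_BGR2HSV)
    x,y,w,h=crops[n]
    m=cv2.inRange(hsv,(8,90,40),(28,255,255)); m2=np.zeros_like(m); m2[y:y+h,x:x+w]=m[y:y+h,x:x+w]
    c=max(cv2.findContours(m2,0,1)[0],key=cv2.contourArea)
    print(n,"box",cv2.approxPolyDP(c,4,True)[:,0].tolist())
    for p in [(60,230),(232,245),(300,240)] if n=="top" else [(375,210),(350,250)]: print(p,hsv[p[1],p[0]])
    o=(hsv[...,1]>120)&((hsv[...,0]<9)|(hsv[...,0]>175))&(hsv[...,2]>60)
    k=max(cv2.findContours(o.astype(np.uint8),0,1)[0],key=cv2.contourArea); print("pot",cv2.boundingRect(k),cv2.fitEllipse(k))
    z=cv2.resize(im[y:y+h,x:x+w],None,fx=4,fy=4 if n=="top" else 3.4 and 4,interpolation=cv2.INTER_CUBIC)
    if n=="scene": z=cv2.resize(im[y:y+150,x:x+w],None,fx=4,fy=4,interpolation=cv2.INTER_CUBIC)
    else: z=z[:600]
    cv2.imwrite(f"pics/{n}_crop.png",cv2.convertScaleAbs(z,alpha=1.5))
E
```

```text
top box [[331, 177], [181, 226], [206, 307], [357, 258]]
(60, 230) [24 40 32]
(232, 245) [ 12 196  56]
(300, 240) [ 19 131 121]
pot (416, 198, 3, 4) ((417.0489807128906, 199.3964385986328), (2.0414860248565674, 2.9743025302886963), 171.86827087402344)
scene box [[362, 148], [255, 238], [258, 256], [319, 309], [410, 218], [425, 190]]
(375, 210) [ 11 149  77]
(350, 250) [ 16 160 143]
pot (118, 377, 6, 5) ((120.45368957519531, 379.34100341796875), (4.01518440246582, 4.9034929275512695), 50.91559982299805)
```

View pics/top_crop.png

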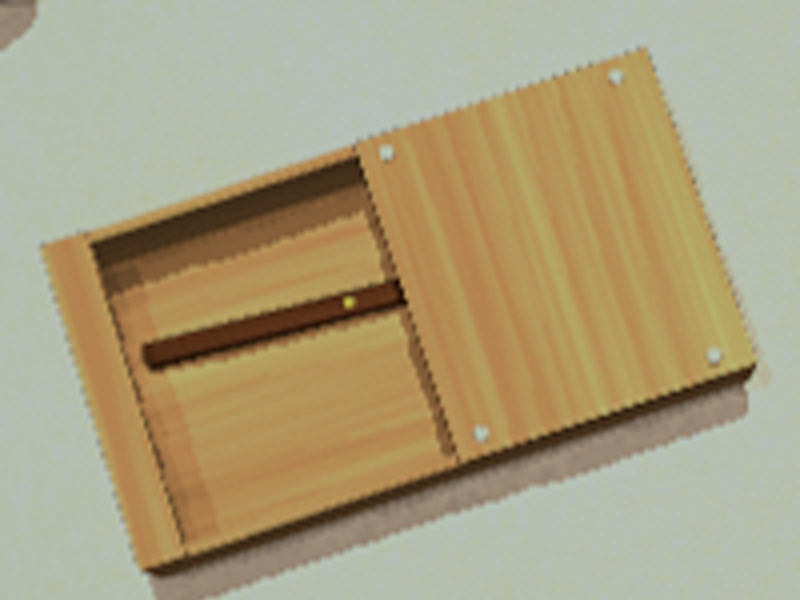

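View pics/scene_crop.png

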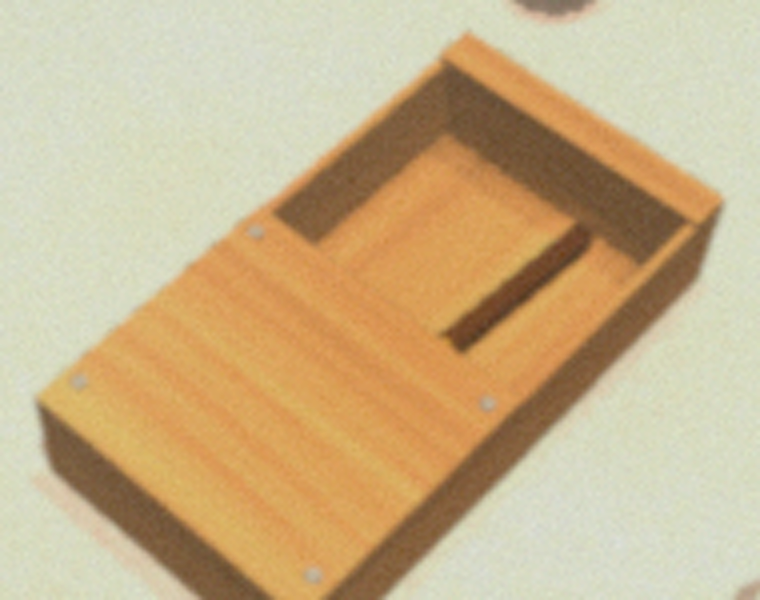

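The top crop shows the lip corners at about (180,226) and (206,307), the board corners at (331,177) and (358,256), and the handle end near (206,254). The matching corners in the scene view are (425,190), (362,148), about (325,290) and (254,240).

```bash
python3 - <<'E'
from h import *
np.set_printoptions(precision=4,suppress=True)
T=[(180.5,226.2),(206.2,307),(358,256.7),(331.2,176.8)];S=[(425.2,190),(361.8,148.2),(254.5,240.5),(325,289.5)]
P=[]
for a,b in zip(T,S):
    p,g=tri(a,b); print("corner",p,"gap",g, "plane.076 top",plane("top",a,.076)[:2],"scene",plane("scene",b,.076)[:2])
Q=np.array([plane("top",a,.076) for a in T]); 
print("sides",[np.linalg.norm(Q[i]-Q[i-3]) for i in range(4)],"diag c",Q.mean(0))
rect={}
for n,(x,y,w,h) in {"top":(195,225,80,40),"scene":(350,185,50,50)}.items():
    im=cv2.imread(f"pics/{n}0.png"); hsv=cv2.cvtColor(im,cv2.COLOR_BGR2HSV)
    print(n,"potpix",hsv[180,430] if n=="top" else hsv[350,105], hsv[200,510] if n=="top" else hsv[300,160])
    v=cv2.GaussianBlur(im[...,1],(3,3),0)
    m=np.zeros_like(v); m[y:y+h,x:x+w]=((v<35)if n=="top" else (v<42))[y:y+h,x:x+w]
    c=max(cv2.findContours(m,0,1)[0],key=cv2.contourArea); r=cv2.minAreaRect(c); print("handle",r,cv2.boxPoints(r).tolist())
    o=cv2.inRange(hsv,(0,150,50),(13,255,255)); xx=slice(380,540) if n=="top" else slice(70,250)
    o2=np.zeros_like(o); o2[130:430,xx]=o[130:430,xx]
    k=max(cv2.findContours(o2,0,1)[0],key=cv2.contourArea); e=cv2.fitEllipse(cv2.convexHull(k)); print("pot",cv2.boundingRect(k),e)
    z=im[130:430,(390 if n=="top" else 70):][:,:180].copy(); 
    cv2.drawContours(z,[k-np.array([[390 if n=="top" else 70,130]])],-1,(255,255,255),1)
    rect[n]=cv2.resize(cv2.convertScaleAbs(z,alpha=1.4),None,fx=2,fy=2)
cv2.imwrite("pics/pots.png",np.hstack([rect["top"],rect["scene"]]))
E
```

```text
corner [0.5454 0.2651 0.0725] gap 0.0006507254966308267 plane.076 top [0.5449 0.2646] scene [0.5472 0.2625]
corner [0.3736 0.2089 0.0731] gap 0.002931058248130353 plane.076 top [0.3728 0.2071] scene [0.3763 0.2086]
corner [ 0.4765 -0.1128  0.0629] gap 0.000469159585488492 plane.076 top [ 0.4746 -0.1119] scene [ 0.4847 -0.1146]
corner [ 0.6493 -0.0528  0.0858] gap 0.011693572662112711 plane.076 top [ 0.6497 -0.0585] scene [ 0.6475 -0.0448]
sides [np.float64(0.18151170009738252), np.float64(0.3348411164408768), np.float64(0.18307708245152468), np.float64(0.3396648629779724)] diag c [0.5105 0.0753 0.076 ]
top potpix [ 10 192  61] [  9 186  67]
handle ((238.25103759765625, 246.06639099121094), (6.05507230758667, 64.99539947509766), 75.0685806274414) [[206.07054138183594, 251.5145263671875], [268.8713684082031, 234.76763916015625], [270.4315185546875, 240.61825561523438], [207.63070678710938, 257.3651428222656]]
pot (408, 153, 111, 109) ((463.2401123046875, 207.1392364501953), (106.9912338256836, 112.45879364013672), 127.1148452758789)
scene potpix [ 10 170  84] [ 10 189 139]Traceback (most recent call last):
  File "<stdin>", line 15, in <module>
ValueError: max() iterable argument is empty
```

```bash
python3 - <<'E'
from h import *
np.set_printoptions(precision=4,suppress=True)
R={};E={};H={}
for n,(x,y,w,h) in {"top":(195,225,80,40),"scene":(350,185,50,50)}.items():
    im=cv2.imread(f"pics/{n}0.png"); hsv=cv2.cvtColor(im,cv2.COLOR_BGR2HSV)
    v=cv2.GaussianBlur(im[...,1],(3,3),0)
    t=35
    if n=="scene": t=(np.percentile(v[y:y+h,x:x+w],1)+np.percentile(v[205:230,352:358],50))/2; print(v[180:245:4,352:402:4])
    m=np.zeros_like(v); m[y:y+h,x:x+w]=(v<t)[y:y+h,x:x+w]
    c=max(cv2.findContours(m,0,1)[0],key=cv2.contourArea); r=cv2.minAreaRect(c); print(n,t,"handle",r,cv2.boxPoints(r).tolist())
    xs=380 if n=="top" else 70
    o=cv2.inRange(hsv,(0,150,40),(14,255,255)); o2=np.zeros_like(o); o2[130:430,xs:xs+170]=o[130:430,xs:xs+170]
    k=max(cv2.findContours(o2,0,1)[0],key=cv2.contourArea); E[n]=cv2.fitEllipse(cv2.convexHull(k)); print("pot",cv2.boundingRect(k),E[n])
    z=im[130:430,xs:xs+180].copy(); cv2.drawContours(z,[k-np.array([[xs,130]])],-1,(255,255,255),1)
    R[n]=cv2.resize(cv2.convertScaleAbs(z,alpha=1.4),None,fx=2,fy=2)
cv2.imwrite("pics/pots.png",np.hstack([R["top"],R["scene"]]))
print("pot tri",tri(E["top"][0],E["scene"][0]))
E
```

```text
top 35 handle ((238.25103759765625, 246.06639099121094), (6.05507230758667, 64.99539947509766), 75.0685806274414) [[206.07054138183594, 251.5145263671875], [268.8713684082031, 234.76763916015625], [270.4315185546875, 240.61825561523438], [207.63070678710938, 257.3651428222656]]
pot (408, 153, 111, 109) ((463.14776611328125, 207.23548889160156), (107.28087615966797, 112.46560668945312), 126.21827697753906)
[[ 97  95  92  80  63  57  57  55  54  54  58  91 101]
 [104 102  96  91  89  75  60  58  56  55  55  56  69]
 [102  99 100 101  96  93  84  65  59  56  56  56  56]
 [ 97 100 103 106 107 101  97  92  75  64  58  54  56]
 [102 104 107 107 108 108 102 100 101  68  58  60  56]
 [105 106 107 108 108 105 111 112  67  47  62  74  60]
 [106 106 107 108 105 111 106  59  48  54  96  94  85]
 [106 107 107 104 111 100  52  46  67 110 106 101  92]
 [106 105 106 112  89  49  44  79 111 107 107 104 102]
 [106 108 110  74  47  47  89 113 107 106 103 103  77]
 [108 107  60  47  50 100 111 105 107 102 101  77  60]
 [100  76  46  57 106 111 105 105 102 100  75  61  63]
 [ 99 100  81 107 109 105 108 100 100  75  59  61  92]
 [ 99 101 102 102 105 106 102  99  74  60  63  91 136]
 [107 101 101 103 102 100  98  74  59  62  84 135 144]
 [ 99 107 103 101 109 102  72  59  62  84 136 144 145]
 [ 99 100 104 105 101  68  61  64  84 137 142 146 145]]
scene 76.0 handle ((375.3975524902344, 200.80422973632812), (27.942501068115234, 56.808353424072266), 56.65929412841797) [[343.9893798828125, 204.74380493164062], [391.44805908203125, 173.52099609375], [406.80572509765625, 196.86465454101562], [359.3470458984375, 228.08746337890625]]
pot (92, 271, 138, 131) ((159.94876098632812, 335.64739990234375), (120.87698364257812, 145.51998901367188), 53.57577133178711)
pot tri (array([ 0.5804, -0.3443,  0.0685]), np.float64(0.0028147187526279403))
```

View pics/pots.png

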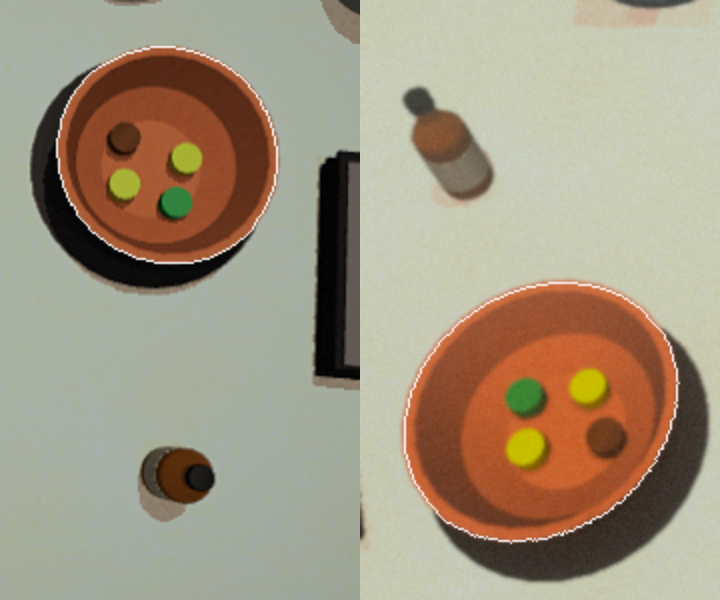

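The outlines follow the pot's outer rim in both views. The next step is metric fits of the pot rim, the box frame and the handle.

```bash
python3 - <<'E'
from h import *
from scipy.optimize import least_squares
np.set_printoptions(precision=4,suppress=True)
K={}
for n in("top","scene"):
    im=cv2.imread(f"pics/{n}0.png"); hsv=cv2.cvtColor(im,cv2.COLOR_BGR2HSV); xs=380 if n=="top" else 70
    o=cv2.inRange(hsv,(0,150,40),(14,255,255)); o2=np.zeros_like(o); o2[130:430,xs:xs+170]=o[130:430,xs:xs+170]
    K[n]=cv2.convexHull(max(cv2.findContours(o2,0,1)[0],key=cv2.contourArea))[:,0]
for z in(.09,.095,.1,.105,.11):
    r=[]
    for n in K:
        q=np.array([plane(n,p,z)[:2] for p in K[n].astype(float)])
        s=least_squares(lambda a:np.hypot(*(q-a[:2]).T)-a[2],[.58,-.34,.12],loss="soft_l1",f_scale=.001); r.append(np.r_[s.x,1e3*np.sqrt(np.mean(s.fun**2))])
    print("z",z,*r)
# handle in scene
im=cv2.imread("pics/scene0.png"); hsv=cv2.cvtColor(cv2.GaussianBlur(im,(3,3),0),cv2.COLOR_BGR2HSV)
m=np.zeros(im.shape[:2],np.uint8); m[188:232,348:402]=((hsv[...,2]<75)&(im[...,1]<53))[188:232,348:402]
c=max(cv2.findContours(m,0,1)[0],key=cv2.contourArea); r=cv2.minAreaRect(c); print("scene handle",r,cv2.boxPoints(r).tolist())
bp=cv2.boxPoints(r); e=sorted(bp.tolist(),key=lambda p:p[1])[:2]; es=np.mean(e,0)
et=(206.85,254.44)
print("end tri",tri(et,es), "plane scene",plane("scene",es,.018),"top",plane("top",et,.018))
a,b=plane("top",et,.020),plane("top",(269.65,237.7),.020); d=(a-b)/np.linalg.norm(a-b); print("end",a,"board side",b,"dir",d)
T=np.array([plane("top",p,.076) for p in [(180.5,226.2),(206.2,307),(358,256.7),(331.2,176.8)]])
u=(T[0]+T[1]-T[2]-T[3]); u/=np.linalg.norm(u); v=np.array([-u[1],u[0],0]); c=T.mean(0); print("box u",u,"c",c,"yaw diff deg",np.degrees(np.arcsin(np.cross(u,d)[2])))
for nme,P in(("end",a),("b",b)): print(nme,"box xy",(P-c)@u,(P-c)@v)
lip=[plane("top",((90)/4+170,245/4+165),.076),plane("top",(185/4+170,553/4+165),.076)]; be=[plane("top",(358/4+170,145/4+165),.076),plane("top",(455/4+170,460/4+165),.076)]
print("lip edge x",[(p-c)@u for p in lip],"board edge x",[(p-c)@u for p in be])
E
```

```text
z 0.09 [ 0.5777 -0.3376  0.1184  0.4424] [ 0.5821 -0.3382  0.1182  0.5524]
z 0.095 [ 0.5766 -0.3363  0.118   0.4406] [ 0.5846 -0.3375  0.1174  0.5486]
z 0.1 [ 0.5755 -0.3351  0.1175  0.4389] [ 0.5871 -0.3368  0.1165  0.5449]
z 0.105 [ 0.5744 -0.3338  0.117   0.4371] [ 0.5897 -0.3361  0.1157  0.5411]
z 0.11 [ 0.5732 -0.3325  0.1166  0.4354] [ 0.5922 -0.3354  0.1149  0.5373]
scene handle ((375.99652099609375, 212.05859375), (3.9031379222869873, 42.436241149902344), 48.36646270751953) [[358.84136962890625, 224.696533203125], [390.55859375, 196.50341796875], [393.15167236328125, 199.420654296875], [361.4344482421875, 227.61376953125]]
end tri (array([0.4938, 0.2201, 0.0133]), np.float64(0.004649237036392841)) plane scene [0.4973 0.2198 0.018 ] top [0.492  0.2173 0.018 ]
end [0.4917 0.2169 0.02  ] board side [0.5274 0.0784 0.02  ] dir [-0.2497  0.9683  0.    ]
box u [-0.3061  0.952   0.    ] c [0.5105 0.0753 0.076 ] yaw diff deg -3.3646232088450736
end box xy 0.14057884641936902 -0.0254449430361323
b box xy -0.0022677044868150416 -0.017046801626571323
lip edge x [np.float64(0.14545384986276522), np.float64(0.1454075006216172)] board edge x [np.float64(-0.006533381145801886), np.float64(-0.003177179380822376)]
```

Two-view checks:
- **Pot rim:** centre about (0.579, -0.338), z about 0.09, radius about 0.118.
- **Box frame:** the lip edge comes out at x = 145 mm and the board edge at x = -5 mm, which matches the text.
- **Handle end:** box x about 141 mm, so it is just clear of the lip.

I'll dry-run IK on the whole path before moving.

```bash
cat > g.py <<'E'
import numpy as np
D=np.array([-.2497,.9683,0]); D/=np.linalg.norm(D); Z=np.array([0,0,1.])
E0=np.array([.4925,.2175,0])+D*.001      # handle end on the table plane
XG=.060; ZT=.002; SGN=1
def pose(o,t,d=D):
    """skimmer origin o (mid-length, underside), tilt t deg (handle up) -> TCP, R"""
    t=np.radians(t); x=d*np.cos(t)+Z*np.sin(t); z=Z*np.cos(t)-d*np.sin(t); y=np.cross(z,x)
    ty=SGN*y; tz=-z
    return o+XG*x+ZT*z, np.c_[np.cross(ty,tz),ty,tz]
def headpose(s,hz,t):
    """head end bottom slid s (m) along D from its first place, height hz"""
    tt=np.radians(t); x=D*np.cos(tt)+Z*np.sin(tt)
    return pose(E0-.275*D+s*D+hz*Z+.1375*x,t)
# s: start head end at box x=-.1325
PATH=[(0,.007,0),(-.015,.008,0),(-.015,.008,8),(-.015,.008,15),(.015,.008,19),(.045,.008,23),(.095,.010,28),(.147,.012,32),(.150,.16,32),(.150,.20,15),(.150,.22,0)]
POT=np.array([.579,-.338,.091])
E
python3 - <<'E'
import g
from g import *
from plant import *
for s in(1,-1):
    g.SGN=s; print(s)
    P=[pose(E0-.1375*D+.15*Z,0),pose(E0-.1375*D+.005*Z,0)]+[headpose(*w) for w in PATH]+[pose(POT+.105*D+.12*Z,0),pose(POT+.105*D+.04*Z,0)]
    for p,R in P:
        q=planner.inverse_kinematics(p,R); print(np.round(p,3),None if q is None else np.round(q,2))
E
```

```text
1
[0.512 0.143 0.152] None
[0.512 0.143 0.007] None
[0.512 0.143 0.009] None
[0.515 0.129 0.01 ] None
[0.516 0.127 0.037] [-0.05  0.72  1.8   0.22  0.67  2.67]
[0.517 0.122 0.061] [-0.12  0.69  1.79  0.35  0.79  2.51]
[0.511 0.147 0.074] [-0.11  0.68  1.79  0.42  0.84  2.47]
[0.504 0.171 0.087] [-0.1   0.67  1.79  0.49  0.89  2.44]
[0.494 0.212 0.104] [-0.06  0.66  1.79  0.58  0.95  2.42]
[0.483 0.256 0.118] [-0.01  0.65  1.79  0.66  0.98  2.42]
[0.482 0.259 0.266] [-0.01  0.42  1.68  0.57  1.26  2.64]
[0.476 0.282 0.253] None
[0.474 0.289 0.222] None
[ 0.538 -0.178  0.213] [-0.52  0.47  1.6  -0.    1.07  2.37]
[ 0.538 -0.178  0.133] [-0.52  0.58  1.67 -0.    0.89  2.37]
-1
[0.512 0.143 0.152] [ 0.06  0.52  1.74 -0.    0.88 -0.19]
[0.512 0.143 0.007] [ 0.06  0.77  1.81 -0.    0.56 -0.19]
[0.512 0.143 0.009] [ 0.06  0.77  1.81 -0.    0.56 -0.19]
[0.515 0.129 0.01 ] [ 0.03  0.76  1.81 -0.    0.56 -0.22]
[0.516 0.127 0.037] [-0.05  0.72  1.8   0.22  0.67 -0.47]
[0.517 0.122 0.061] [-0.12  0.69  1.79  0.35  0.79 -0.63]
[0.511 0.147 0.074] [-0.11  0.68  1.79  0.42  0.84 -0.67]
[0.504 0.171 0.087] [-0.1   0.67  1.79  0.49  0.89 -0.7 ]
[0.494 0.212 0.104] [-0.06  0.66  1.79  0.58  0.95 -0.72]
[0.483 0.256 0.118] [-0.01  0.65  1.79  0.66  0.98 -0.72]
[0.482 0.259 0.266] [-0.01  0.42  1.68  0.57  1.26 -0.5 ]
[0.476 0.282 0.253] [ 0.19  0.39  1.64  0.29  1.14 -0.19]
[0.474 0.289 0.222] [ 0.35  0.45  1.62 -0.    1.08  0.09]
[ 0.538 -0.178  0.213] [-0.52  0.47  1.6  -0.    1.07 -0.77]
[ 0.538 -0.178  0.133] [-0.52  0.58  1.67 -0.    0.89 -0.77]
```

```bash
sed -i 's/SGN=1/SGN=-1/' g.py; python3 - <<'E'
from g import *
from plant import *
import cv2
f=lambda:(lambda s:print(round(s["time_s"],2),np.round(s["eef_pos"],4),"F",np.round(s["wrist_force"],1),"T",np.round(s["wrist_torque"],2),"w",round(s["gripper_width"],4),"g",round(s["grip_force"],1)))(status.observe())
p,R=pose(E0-.1375*D+.15*Z,0); arm.move_to(p,R); set_gripper(.045); f()
arm.move_l(p-[0,0,.105],v=.12); f()
p,R=pose(E0-.1375*D+.005*Z,0); arm.move_l(p,v=.06); f()
set_gripper(0.0,80); arm.pause(.2); f()
for n in("top","scene"): cv2.imwrite(f"pics/{n}1.png",get_image(n)[:,:,::-1])
a=cv2.imread("pics/top1.png")[150:330,150:370]; b=cv2.imread("pics/scene1.png")[130:310,240:440]
cv2.imwrite("pics/grip.png",cv2.convertScaleAbs(cv2.resize(np.hstack([a,b]),(798,341)),alpha=1.5))
E
```

```text
2.5 [0.5116 0.1436 0.152 ] F [ 0.5  0.5 -1.4] T [ 0.02 -0.01 -0.01] w 0.0451 g 0.0
3.52 [0.5121 0.1435 0.0475] F [-0.4  0.2  0.4] T [ 0.02 -0.01 -0.02] w 0.0452 g 0.0
4.34 [0.5117 0.1434 0.0069] F [0.3 0.4 0.4] T [ 0.01 -0.04 -0.  ] w 0.0452 g 0.0
4.93 [0.5124 0.1435 0.0077] F [-0.2 -0.1  5. ] T [ 0.06 -0.01  0.11] w 0.0116 g 80.1
```

View pics/grip.png

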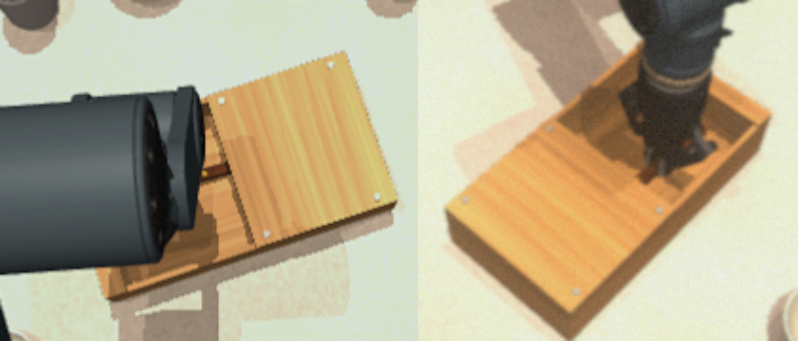

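The fingers are around the handle, which is held at 80 N with the box undisturbed. I'll run the extraction path and stop if the force rises.

```bash
python3 - <<'E'
from g import *
from plant import *
import cv2
for i,w in enumerate(PATH[:9]):
    p,R=headpose(*w); arm.move_l(p,R,v=.05 if i<4 else .08 if i<8 else .12)
    s=status.observe(); F=s["wrist_force"]; print(w,round(s["time_s"],2),"e",np.round((s["eef_pos"]-p)*1e3,1),"F",np.round(F,1),"T",np.round(s["wrist_torque"],2),"w",round(s["gripper_width"],4))
    if np.linalg.norm(F)>12: print("STOP"); break
for n in("top","scene"): cv2.imwrite(f"pics/{n}2.png",get_image(n)[:,:,::-1])
cv2.imwrite("pics/out.png",cv2.convertScaleAbs(cv2.resize(np.hstack([cv2.imread("pics/top2.png"),cv2.imread("pics/scene2.png")]),(800,300),interpolation=cv2.INTER_AREA),alpha=1.5))
E
```

```text
(0, 0.007, 0) 5.28 e [-0.5 -0.  -0.2] F [ 1.1 -0.1 -1.3] T [ 0.07 -0.01 -0.05] w 0.0114
(-0.015, 0.008, 0) 5.73 e [ 0.1 -0.5 -0.1] F [-0.4 -0.2 -1.8] T [ 0.1   0.05 -0.  ] w 0.0119
(-0.015, 0.008, 8) 6.43 e [-0.4  0.1 -0.1] F [ 0.2 -0.8 -2.9] T [-0.   -0.03 -0.01] w 0.0118
(-0.015, 0.008, 15) 7.07 e [-0.5  0.2 -0.3] F [-0.3  0.6 -2.3] T [-0.07 -0.06  0.07] w 0.0116
(0.015, 0.008, 19) 7.58 e [-0.1  0.1 -0.1] F [-0.  -0.1 -1.7] T [-0.21 -0.06  0.05] w 0.012
(0.045, 0.008, 23) 8.07 e [ 0.1 -0.2 -0.1] F [-0.2 -0.8 -2.1] T [-0.21 -0.01 -0.04] w 0.0118
(0.095, 0.01, 28) 8.8 e [ 0.1  0.  -0. ] F [ 0.7  0.4 -1.7] T [-0.29 -0.1  -0.03] w 0.0116
(0.147, 0.012, 32) 9.54 e [ 0.   0.1 -0. ] F [-0.9  0.5 -2. ] T [-0.31 -0.06 -0.03] w 0.0117
(0.15, 0.16, 32) 10.93 e [-0.5 -0.1 -0.8] F [-1.   0.1 -1.6] T [-0.26 -0.09 -0.03] w 0.0116
```

View pics/out.png

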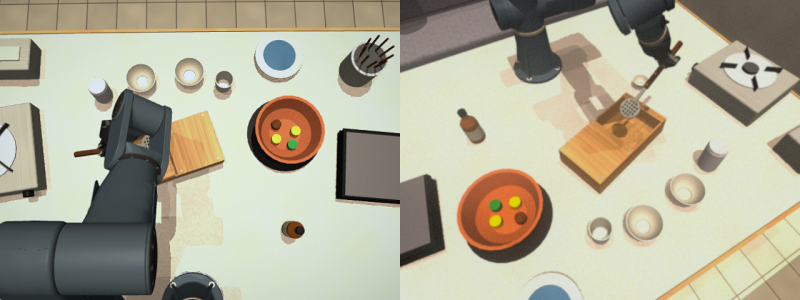

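The skimmer is out and hanging free, and no contact forces showed on the way. Next I level it, carry it over the pot, and measure before lowering.

```bash
python3 - <<'E'
from g import *
from plant import *
import cv2
for w in PATH[9:]: arm.move_l(*headpose(*w),v=.12)
p,R=pose(POT+.105*D+.10*Z,0); 
arm.move_l(p,R,v=.2); arm.pause(.5)
s=status.observe(); print(s["time_s"],s["eef_pos"]-p,s["wrist_force"],s["wrist_torque"],s["gripper_width"])
for n in("top","scene"): cv2.imwrite(f"pics/{n}3.png",get_image(n)[:,:,::-1])
a=cv2.imread("pics/top3.png")[80:300,300:560]; b=cv2.imread("pics/scene3.png")[200:420,60:320]
cv2.imwrite("pics/pot3.png",cv2.convertScaleAbs(cv2.resize(np.hstack([a,b]),(800,338),interpolation=cv2.INTER_CUBIC),alpha=1.5))
E
```

```text
14.9 [-7.57553338e-06  3.94356573e-05 -2.18386900e-05] [-0.13767883  0.09387225 -2.4076067 ] [0.05878332 0.02219237 0.04164829] 0.011614735356337651
```

View pics/pot3.png

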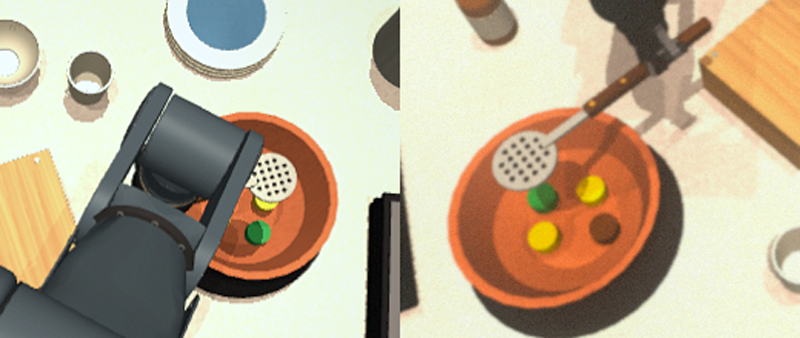

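The head is over the pot at about (478,196) in the top view and (141,305) in the scene view, and the handle runs to the gripper. I'll triangulate the head centre.

```bash
cat > m.py <<'E'
from h import *
from g import *
def head(ims,guess):
    c={}
    for n,r in(("top",19),("scene",24)):
        im=ims[n]; hsv=cv2.cvtColor(im,cv2.COLOR_BGR2HSV)
        m=((hsv[...,1]<100)&(hsv[...,2]>60)).astype(np.uint8)
        k=np.zeros_like(m); cv2.circle(k,tuple(int(round(v)) for v in guess[n]),r,1,-1); m&=k
        m=cv2.morphologyEx(m,cv2.MORPH_CLOSE,np.ones((5,5))); m=cv2.morphologyEx(m,cv2.MORPH_OPEN,cv2.getStructuringElement(2,(9,9)))
        K=max(cv2.findContours(m,0,1)[0],key=cv2.contourArea); e=cv2.fitEllipse(cv2.convexHull(K)); print(n,np.round(e[0],1),np.round(e[1],1),round(e[2])); c[n]=e[0]
    p,g=tri(c["top"],c["scene"]); print("head tri",p.round(4),"gap",round(g,4),"plane",*[plane(n,c[n],p[2]).round(4) for n in c]); return c,p
E
python3 - <<'E'
from m import *
c,p=head({n:cv2.imread(f"pics/{n}3.png") for n in C},{"top":(478.2,195.7),"scene":(141.3,304.7)})
exp=POT+[0,0,.107]
for n in c: print(n,"expected head top",proj(n,exp),"seen",c[n],"offset on plane",(plane(n,c[n],.198)-exp).round(4))
E
```

```text
top [476.  195.2] [31.6 33.2] 113
scene [141.  304.2] [36.8 44.9] 56
head tri [ 0.5772 -0.3376  0.1916] gap 0.0004 plane [ 0.5772 -0.3378  0.1916] [ 0.5773 -0.3374  0.1916]
top expected head top [[476.86877551 193.51462633]] seen (475.9691467285156, 195.17640686035156) offset on plane [-0.0033  0.002  -0.    ]
scene expected head top [[139.57994578 303.60993419]] seen (141.01011657714844, 304.23040771484375) offset on plane [ 0.0021  0.0016 -0.    ]
```

```bash
python3 - <<'E'
from m import *
im=cv2.imread("pics/scene3.png"); y=np.cross(Z,D); P0=POT+[0,0,.107]
def vp(uv):
    e,v=ray("scene",uv); q=e+v*((P0-e)@y)/(v@y); return round((q-P0)@D,4),round(q[2],4)
print("head",vp((141.0,304.2)))
# handle pixels: dark brown, low blue, in the strip round the expected handle axis
L=proj("scene",[P0+D*s for s in(.075,.115,.20,.2425)]); print(L.round(1))
hsv=cv2.cvtColor(im,cv2.COLOR_BGR2HSV)
for s in np.r_[np.arange(.08,.13,.01),np.arange(.205,.245,.01)]:
    # vertical-plane cut: walk perpendicular to handle in image and take dark run centre
    c=proj("scene",[P0+D*s+[0,0,.003]])[0]; c2=proj("scene",[P0+D*(s+.01)+[0,0,.003]])[0]; t=(c2-c)/np.linalg.norm(c2-c); n=np.array([-t[1],t[0]])
    w=np.arange(-9,9.1,.5); pts=(c+w[:,None]*n).astype(np.float32)
    g=cv2.remap(im[...,1],pts[:,0].reshape(-1,1),pts[:,1].reshape(-1,1),cv2.INTER_LINEAR)[:,0]
    dk=w[(g<(g.min()+45))&(abs(w)<7)]; print(round(s,3),"offset px %.1f..%.1f"%(dk.min(),dk.max()),"z",vp(c+n*dk.mean()))
x,y0,w,h=235,205,35,30
print(im[208:224:2,250:268:2,1])
E
```

```text
head (np.float64(0.001), np.float64(0.1941))
[[180.1 273.9]
 [200.6 258.9]
 [241.3 229.1]
 [260.5 215.1]]
0.08 offset px -4.0..6.5 z (np.float64(0.0803), np.float64(0.1972))
0.09 offset px -4.5..6.5 z (np.float64(0.0903), np.float64(0.1979))
0.1 offset px -4.5..5.5 z (np.float64(0.1001), np.float64(0.1995))
0.11 offset px -4.5..5.0 z (np.float64(0.1101), np.float64(0.2002))
0.12 offset px -6.0..5.0 z (np.float64(0.1198), np.float64(0.2025))
0.205 offset px -5.0..6.0 z (np.float64(0.2054), np.float64(0.1994))
0.215 offset px -5.5..4.5 z (np.float64(0.2146), np.float64(0.2026))
0.225 offset px -5.5..5.0 z (np.float64(0.2248), np.float64(0.2018))
0.235 offset px -4.5..4.5 z (np.float64(0.235), np.float64(0.201))
0.245 offset px -6.5..6.5 z (np.float64(0.245), np.float64(0.201))
[[116 148 136 136 135 139 137 136 139]
 [105 144 138 131 126 136 143 137 141]
 [111 138 116  67  61 107 134 142 143]
 [112  92  63  57  51  61 112 140 148]
 [ 63  52  48  53  53  50  96 139 153]
 [ 53  56  54  50  45  44  89 141 157]
 [ 53  54  46  45  47  76 125 149 154]
 [ 53  48  42  48  85 130 140 155 158]]
```

The skimmer looks about 1° head-down and is within 3 mm of the pot centre. I'll make a small correction, lower to about 4 cm above the rim, and check.

```bash
python3 - <<'E'
from m import *
from plant import *
p,R=pose(POT+.105*D+[.002,0,.040],0); _,R=pose(POT,-.8)
arm.move_l(p,R,v=.05); arm.pause(1.0)
s=status.observe(); print(s["time_s"],s["eef_pos"]-p,s["wrist_force"],s["wrist_torque"],s["gripper_width"],s["grip_force"],abs(s["qd"]).max())
ims={n:np.ascontiguousarray(get_image(n)[:,:,::-1]) for n in C}
for n in ims: cv2.imwrite(f"pics/{n}4.png",ims[n])
c,q=head(ims,{n:proj(n,[POT+[0,0,.047]])[0] for n in C})
a=ims["top"][80:300,300:560]; b=ims["scene"][200:420,60:320]
cv2.imwrite("pics/pot4.png",cv2.convertScaleAbs(cv2.resize(np.hstack([a,b]),(800,338),interpolation=cv2.INTER_CUBIC),alpha=1.5))
E
```

```text
17.35 [ 1.19342537e-05  1.26293636e-05 -1.38145725e-05] [-0.46994634  0.49613776 -0.78255421] [ 0.1229302  -0.0006066  -0.02615331] 0.012126301520452796 79.18329119682312 0.0018717290190517365
top [467.7 200.9] [30.2 33.5] 106
scene [153.2 319.1] [34.6 42.4] 53
head tri [ 0.5792 -0.3365  0.1339] gap 0.0006 plane [ 0.5792 -0.3362  0.1339] [ 0.5791 -0.3368  0.1339]
```

View pics/pot4.png

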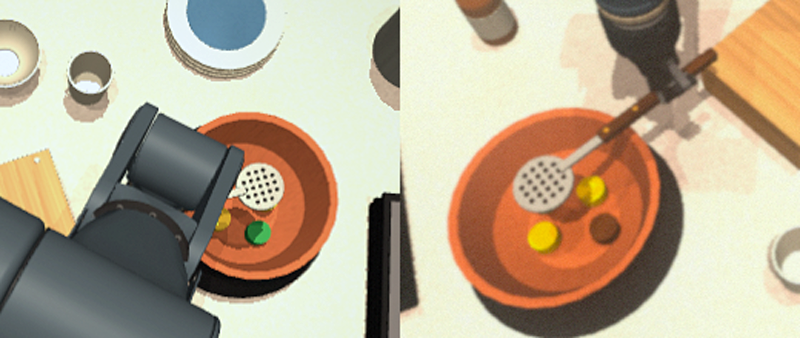

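The final picture shows the head centred over the pot at (0.579, -0.337) and about 4 cm above the rim. The skimmer is level and touching only the gripper, so I'm handing it in.

```bash
python3 -c "
from plant import *
print(order.hand_in())"
```

```text
the job is handed in; nothing more can be done
None
```

The skimmer came out of the box handle end first and was handed in still gripped, level to within about 1°, with its head over the middle of the pot about 4 cm above the rim. It took about 17.5 s, the wrist forces read at the waypoints stayed at about 5 N or less, and no other tableware was touched; the hand-in returned no verdict.

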